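# Close the cutlery box and tuck its flap under the lip

### The job

The cutlery is packed for the classroom: with your fingertips, swing the lid of the white cutlery box over until it is fully shut, fold the flap on the lid's front edge down over the front of the box, and push it in until its edge is tucked beneath the box's retaining lip and stays there by itself. Only push and press: do not lift or tip the box or shove it out of its place, and leave the other things on the table undisturbed.

Things in the scene. Friction and masses are not known exactly. Their poses are not given: they have to be found in the camera images.
- cutlery_box: White plastic cutlery box, loose, 1.5 to 2.2 kg with the cutlery in it, on rubber feet; a sideways push of some 15 N slides it. Body 132 (x) x 244 (y) x 65 mm. Origin: centre of the underside, on the table. z is up; its -x side is the front, which roughly faces the robot and has the retaining lip; its +x side is the back, with the lid's hinge along y.
- box_lid (a joint): Angle of the grey lid, 250 mm wide. 0: fully shut, flat on the rim, its top 70.5 mm above the table (low ribs on it reach 73 mm); it grows as the lid rises; 1.57 upright, 1.9 the stop. It starts at 1.2 to 1.55, where its stiff hinge holds it. It closes under a push of 1 N at the front edge; below about 1.0 rad its own weight is enough.
- box_flap (a joint): Angle of the flap on the lid's front edge. 0: square to the lid, so hanging against the box front when the lid is shut; 1.57: in the plane of the lid. Sprung outward: free, it rests near 1.0 (lid shut). With the lid shut its edge bead meets the lip near 0.25, snaps beneath it near 0.15 under 5 to 10 N low on the flap, then stays below 0.08. Not pushed fully home it hangs near 0.15 or springs out.
- lid_front (a point): Middle of the lid's front edge, on its outer (upper) face, 137 mm from the lid's hinge. The grey flap hangs on this edge by a hinge of its own, 2.5 mm farther out; it is 68 mm wide, in the middle of the edge, 35 mm long and 3 mm thick, with five thin finger ribs on its outside.
- lid_hinge (a point): Middle of the lid's hinge line on the back of the box: 68 mm behind the box's centre, 66 mm above the table.
- flap_edge (a point): Middle of the flap's free lower edge, on its outer face (the face to press), 35 mm from the flap's hinge.
- lip (a point): Middle of the nose of the box's retaining lip: a white ledge 64 mm wide across the middle of the front wall, standing out 9 mm, with a down-turned nose. The point lies 71.6 mm in front of the box's centre (box x = -71.6 mm) and 38.5 mm above the table.
- rice_bowl: Bystander, not to be disturbed: small loose rice bowl, 120 mm wide, 50 mm high. Origin: centre of its underside.
- beaker: Bystander: loose orange beaker, 81 mm wide, 112 mm high. Origin: centre of its underside.
- cup: Bystander: loose beige handled cup, 88 x 122 x 61 mm. Origin: centre of its underside.
- timer: Bystander: loose white dial timer with a blue knob, 72 mm wide, 37 mm high. Origin: centre of its underside.
- dish: Bystander: loose small dish with red pickles, 90 mm wide, 20 mm high. Origin: centre of its underside.
- salt: Bystander: loose salt shaker, 44 mm wide, 90 mm high. Origin: centre of its underside.

How it is judged:
By the outcome, as a careful person would: the job done as asked, in the order asked, and still so for the second after the job is handed in, with the robot touching nothing.
It also fails if it takes over 45 s, if anything falls off the work surface, if the arm or the gripper's body presses on something with over 40 N, if the wrist force passes 120 N, or if a joint passes its speed limit or range.

### The arm

A 7-joint arm with a two-finger parallel gripper is mounted at the origin on a cart in front of the work surface, level with it; the furniture and walls round the work are solid. World frame = base frame: x ahead of the robot, y to its left, z up, the work surface at z = 0. Lengths are in m, angles in rad, forces in N, time in s.
With the tool pointing down it reaches from about 0.425 to 0.925 m from the base axis. Payload 6.8 kg.
Tool frame: the origin (TCP) lies at the very end of the fingers, on their centre line; the grasp point (between the pads) lies 19 mm behind it (bot.grip_depth is the distance from the TCP to the grasp point, in m); z points along the fingers, y is the direction in which the jaws open and shut (so a half turn about z gives the same grasp; the last joint's range is limited). The gripper opens to 85 mm and grips with 20 to 120 N. Pads are 22 mm wide; open, the fingers measure 114 mm over their backs; the gripper's body (76 mm by 85 mm) begins 54 mm behind the grasp point. The pads swing forward as they close: fully open they stand 13 mm farther back than shut.
Start: joints at [1.131, 0.477, 0.022, 1.555, -0.011, 1.109, -0.083], TCP at [0.22, -0.638, 0.231] pointing down, gripper open.
Joint ranges: [-2.96, 2.96], [-0.34, 2.1], [-1.41, 1.46], [0.24, 2.44], [-1.37, 4.51], [0.17, 1.92], [-2.96, 2.96]. Speed limits (rad/s): [2.39, 2.39, 3.14, 3.14, 3.14, 3.14, 3.14].

### API

Orientations are given as a unit quaternion [w, x, y, z].
In Python, from station import bot gives the robot as it stands.
- The arm moves only by the tool step_arm, never from a script. Its argument "increments" is a list of rows, each a list of 7 numbers: the shift along the world's x, y, z in m, then the turn, a rotation vector about the world's x, y, z in degrees, then the gripper command: -1 is fully open, 1 is shut, values between are in proportion. In form: [[dx, dy, dz, rx, ry, rz, fingers], ...]. A call has 1 to 10 rows; each row is the pose to reach, as a shift and turn from the pose commanded when the call began; what a row does not reach only later rows make up. A row lasts 1/12 s, in which the tool goes at most 41.7 mm and 7.16 degrees, less where a joint would pass 70% of its speed; a pose out of reach is approached as far as the arm can. A call with a gripper value outside its range is refused whole. The fingers move at their own pace and stop on an object; "force" is the grip in N (left out, the last holds). Time passes only in rows, so rows that repeat a pose let the fingers close. It gives the time, the measured TCP pose, the force and the opening at its end, in the units of the state.
- bot.get_obs(): the state, without advancing time (a new reading comes with each control period).
- bot.read_camera(name): name is "scene" or "top" or "wrist"; returns a dict with "color" (400x640x3 uint8, red, green, blue), "intrinsics" (3x3 intrinsics, pixels), "extrinsics" (4x4, takes a point from camera to world coordinates). Camera axes: x right, y up, looking along -z (the intrinsics and any distortion apply to the point x, -y, -z); pixel columns grow to the right and rows downward; lengths in m; the calibration is good to about 2 mm. A picture is of the moment at which its call begins. There is no depth.
- bot.hand_in(): hands the job in, once; it reports no verdict.
Trained networks look in the newest picture that a camera, given by its name, has taken for a name from the list of things; names that differ only in an ending like _2 or _b are one class to them, and where a whole thing is asked for, a point or a joint stands for the part that bears it (a point fixed in the world has none). Each returns a list of dicts, best first, with "conf" (0 to 1); they miss things now and then, are a little off and sometimes report something else, mostly with a low value. They report only what shows in the picture. A call takes as long as a camera call.
- bot.recognise(thing, camera): "location" ([column, row] as shares, 0 to 1, of the picture: columns of its width, rows of its height, amid what is visible of it).
- bot.place_of(thing, camera): "location" ([column, row] as shares, 0 to 1, of the picture: columns of its width, rows of its height: a listed point, or the origin of a listed thing).
The state is a dict: "t": time; "q": joint angles; "joint_vel": joint speeds; "joint_torque": joint torques, N m; "eef_pos": TCP position; "tool_rot": TCP orientation; "contact_force": force on the tool from outside, world axes, zero at the start; "torque": the same for the moment, N m; "gripper_width": opening from 0.0 (shut) to 1.0 (fully open).
Only numpy, scipy, OpenCV 4.12 (cv2) and the standard library are available. Lean on these libraries where they do the work, as an engineer would, in place of code of your own. Each camera call takes 0.05 s, during which the arm holds its last target.

## Working session

There is one attempt and no reset: what is moved stays moved. The work goes in short steps, Python scripts to look and compute and a tool call to move; the robot and the scene stay as the last step left them, time stands still between calls to the robot, and variables do not carry over. Pictures are saved under pics/ and viewed, and the job is handed in when it is done.

Besides the shell and the picture viewer there is one more tool, called after "Request:" in YAML: its name, and indented under it one key for each argument. step_arm: Moves the arm, as the interface text tells. Its arguments: {"type":"object","properties":{"increments":{"type":"array","items":{"type":"array","items":{"type":"number"}}},"force":{"type":"number"}},"required":["increments"]}

```bash
mkdir -p pics; ls; cat > h.py <<'E'
import numpy as np, cv2
from station import bot
def cam(n,f=None):
    c=bot.read_camera(n)
    if f: cv2.imwrite('pics/'+f,c['color'][:,:,::-1])
    return c
def ray(c,loc):
    K=np.array(c['intrinsics']);E=np.array(c['extrinsics'])
    u=loc[0]*640;v=loc[1]*400
    d=np.array([(u-K[0,2])/K[0,0],-(v-K[1,2])/K[1,1],-1.])
    return E[:3,3],E[:3,:3]@d
def atz(c,loc,z):
    o,d=ray(c,loc);return o+d*(z-o[2])/d[2]
def proj(c,p):
    K=np.array(c['intrinsics']);E=np.array(c['extrinsics'])
    q=E[:3,:3].T@(np.array(p)-E[:3,3]);return np.array([K[0,0]*q[0]/-q[2]+K[0,2],K[1,1]*-q[1]/-q[2]+K[1,2]])
E
python3 - <<'E'
from h import *
np.set_printoptions(precision=3,suppress=True)
o=bot.get_obs();print(o)
cs={}
for n in ['scene','top']:
    c=cam(n,n+'0.png');print(n,np.array(c['extrinsics'])[:3,3],[k for k in c])
    for t in ['cutlery_box','box_lid','lid_front','lid_hinge','flap_edge','lip','rice_bowl','beaker','cup','timer','dish','salt']:
        r=bot.place_of(t,n)[:2]
        for x in r: print(t,round(x['conf'],2),np.array(x['location'])*[640,400],atz(c,x['location'],{'lid_hinge':.066,'lip':.0385}.get(t,0))[:2])
E
```

```text
pics
{'t': 0.0, 'q': array([ 1.131,  0.478,  0.022,  1.556, -0.012,  1.109, -0.083]), 'joint_vel': array([-0.   ,  0.001,  0.001,  0.002, -0.003, -0.002,  0.   ]), 'joint_torque': array([ -0.   , -59.644,   1.608, -28.12 ,   0.012,   0.009,   0.   ]), 'eef_pos': array([ 0.22 , -0.638,  0.23 ]), 'tool_rot': array([-0.001,  0.986,  0.165, -0.   ]), 'contact_force': array([ 0.145, -0.861,  0.176]), 'torque': array([ 0.008,  0.015, -0.024]), 'gripper_width': 1.0005958108483293}
scene [0.105 0.665 0.906] ['color', 'intrinsics', 'extrinsics']Traceback (most recent call last):
  File "<stdin>", line 8, in <module>
ValueError: it knows: beaker, cup, cutlery_box, dish, flap_edge, lid_front, lid_hinge, lip, rice_bowl, salt, timer
```

```bash
python3 - <<'E'
from h import *
np.set_printoptions(precision=3,suppress=True)
for n in ['scene','top']:
    c=cam(n,n+'0.png');print(n,np.array(c['extrinsics'])[:3,3])
    for t in ['cutlery_box','lid_front','lid_hinge','flap_edge','lip','rice_bowl','beaker','cup','timer','dish','salt']:
        r=bot.place_of(t,n)[:2]
        for x in r: print(t,round(x['conf'],2),np.array(x['location'])*[640,400],atz(c,x['location'],{'lid_hinge':.066,'lip':.0385}.get(t,0))[:2])
E
```

```text
scene [0.105 0.665 0.906]
cutlery_box 0.68 [329.408 202.   ] [ 0.574 -0.086]
cutlery_box 0.29 [226.176 235.2  ] [0.768 0.221]
lid_front 0.97 [311.104 150.4  ] [ 0.794 -0.29 ]
lid_front 0.46 [323.584 294.12 ] [0.393 0.224]
lid_hinge 0.55 [312.512 187.8  ] [ 0.623 -0.056]
flap_edge 0.39 [315.584 146.52 ] [ 0.793 -0.321]
lip 0.61 [349.504 197.08 ] [ 0.51  -0.111]
rice_bowl 0.59 [322.176 292.88 ] [0.399 0.223]
beaker 0.57 [307.392 347.4  ] [0.345 0.371]
cup 0.7 [364.416 151.08 ] [ 0.612 -0.405]
timer 0.79 [420.288 180.68 ] [ 0.354 -0.364]
dish 0.84 [393.216 158.2  ] [ 0.495 -0.428]
salt 0.59 [226.432 233.8  ] [0.771 0.216]
top [ 0.505 -0.03   1.364]
cutlery_box 0.89 [338.304 201.6  ] [ 0.58  -0.092]
lid_front 0.78 [326.72 178.8 ] [ 0.651 -0.058]
lid_front 0.65 [431.168 269.8  ] [ 0.366 -0.369]
lid_hinge 0.61 [328.832 182.4  ] [ 0.633 -0.063]
flap_edge 0.69 [329.088 180.32 ] [ 0.646 -0.065]
lip 0.74 [347.072 223.72 ] [ 0.512 -0.115]
rice_bowl 0.57 [238.528 264.52 ] [0.396 0.216]
beaker 0.73 [188.288 282.28 ] [0.347 0.368]
cup 0.79 [441.92 187.6 ] [ 0.616 -0.412]
cup 0.28 [328.192 176.2  ] [ 0.659 -0.063]
timer 0.78 [429.12 268.6 ] [ 0.37  -0.363]
timer 0.51 [328.704 183.8  ] [ 0.636 -0.064]
dish 0.95 [448.384 227.68 ] [ 0.493 -0.426]
salt 0.55 [238.976 142.92 ] [0.769 0.21 ]
salt 0.18 [445.184 227.08 ] [ 0.495 -0.417]
```

View pics/scene0.png

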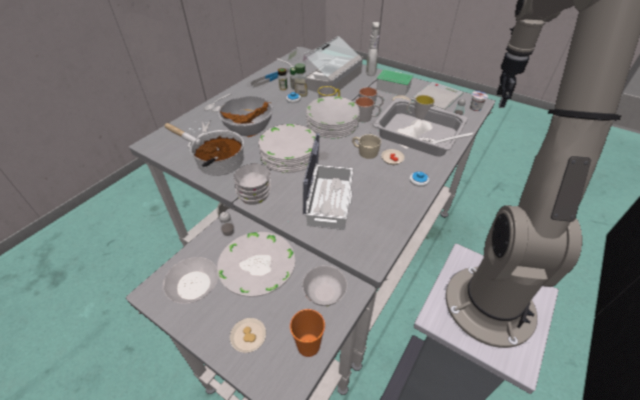

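View pics/top0.png

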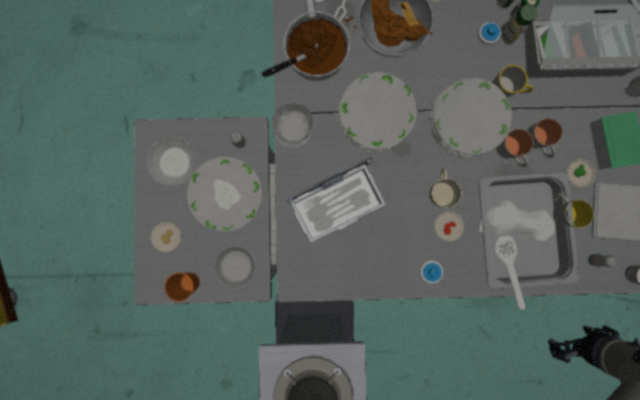

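```bash
python3 - <<'E'
from h import *
im=cv2.imread('pics/top0.png')[150:250,270:400];cv2.imwrite('pics/t1.png',cv2.resize(im,None,fx=6,fy=6,interpolation=cv2.INTER_CUBIC))
im=cv2.imread('pics/scene0.png')[130:240,290:370];cv2.imwrite('pics/s1.png',cv2.resize(im,None,fx=5,fy=5,interpolation=cv2.INTER_CUBIC))
E
```

```text
(no output)
```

View pics/t1.png

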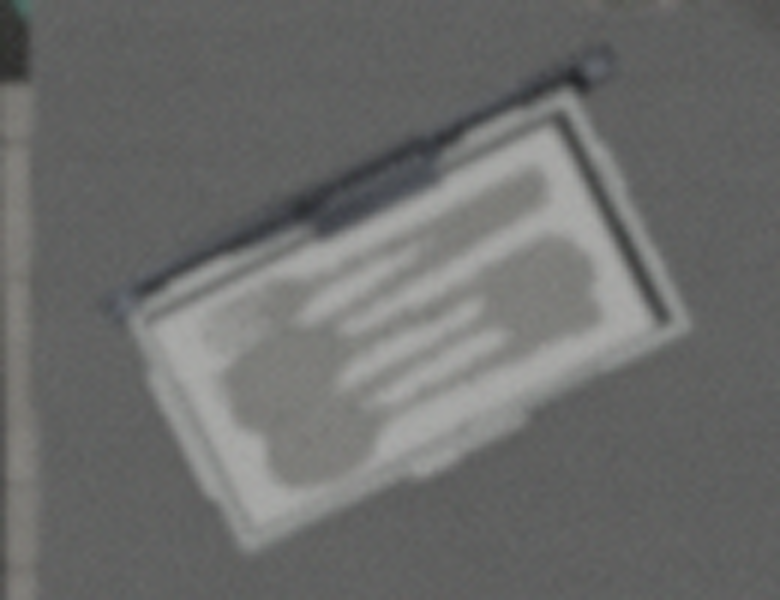

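View pics/s1.png

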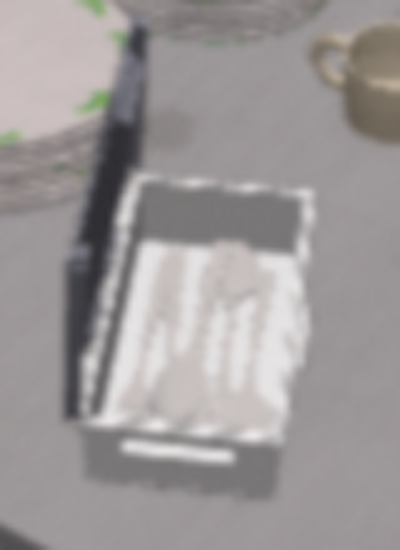

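```bash
python3 - <<'E'
from h import *
np.set_printoptions(precision=4,suppress=True)
from scipy.optimize import least_squares
c=cam('top');s=cam('scene')
px={( -.066,.122):(248,545),(-.066,-.122):(688,325),(.066,.122):(138,312),(.066,-.122):(572,95)}
obs=[(k,np.array([270+v[0]/6,150+v[1]/6])) for k,v in px.items()]
def R(a):return np.array([[np.cos(a),-np.sin(a)],[np.sin(a),np.cos(a)]])
def W(x,p):
    q=R(x[2])@np.array(p[:2])+x[:2];return np.array([q[0],q[1],p[2]])
f=lambda x:np.concatenate([proj(c,W(x,(*k,.065)))-v for k,v in obs])
r=least_squares(f,[.575,-.09,.41]);print(r.x,r.fun)
px2={( -.066,.122):(282,438),(-.066,-.122):(312,190),(.066,.122):(85,422),(.066,-.122):(140,178)}
obs2=[(k,np.array([290+v[0]/5,130+v[1]/5])) for k,v in px2.items()]
f2=lambda x:np.concatenate([proj(s,W(x,(*k,.065)))-v for k,v in obs2])
r2=least_squares(f2,[.575,-.09,.41]);print(r2.x,r2.fun)
r3=least_squares(lambda x:np.r_[f(x),f2(x)],[.575,-.09,.41]);x=r3.x;print(x,r3.fun)
print('lip',W(x,(-.0716,0,.0385)),proj(c,W(x,(-.0716,0,.0385))),'hinge',W(x,(.068,0,.066)),proj(c,W(x,(.068,0,.066))),proj(s,W(x,(.068,0,.066))))
# lid angle
for a in np.arange(1.1,1.6,.05):
    p=(.068-.137*np.cos(a)+.0045*np.sin(a),0,.066+.137*np.sin(a)+.0045*np.cos(a))
    print(round(a,2),W(x,p),proj(c,W(x,p)),proj(s,W(x,p)))
E
```

```text
[ 0.5723 -0.09    0.4372] [-0.1031  1.2822  1.5033  0.5799 -1.8547 -0.5788  0.4612 -1.3371]
[ 0.5672 -0.0844  0.4539] [ 1.4109  0.8839  1.1192 -0.3137 -1.36   -0.1008 -1.2064 -1.0726]
[ 0.5707 -0.0886  0.4443] [-0.2945  2.0663  1.0522  0.828  -2.3335  0.3393 -0.2712 -0.9508  0.7407
 -0.3132  1.1784 -1.1584 -1.8247 -1.5675 -1.0042 -2.125 ]
lip [ 0.506  -0.1194  0.0385] [348.7508 225.6314] hinge [ 0.6321 -0.0594  0.066 ] [327.6736 182.9136] [310.9035 186.1664]
1.1 [ 0.5796 -0.0844  0.1901] [338.5962 197.8966] [328.4744 158.8583]
1.15 [ 0.5852 -0.0817  0.1929] [337.5621 195.706 ] [326.4816 157.984 ]
1.2 [ 0.591  -0.079   0.1953] [336.4965 193.4715] [324.4424 157.1843]
1.25 [ 0.5969 -0.0761  0.1974] [335.4029 191.2003] [322.3629 156.4618]
1.3 [ 0.6029 -0.0733  0.1992] [334.2848 188.8998] [320.2497 155.8191]
1.35 [ 0.6089 -0.0704  0.2007] [333.1458 186.5776] [318.1093 155.2584]
1.4 [ 0.615  -0.0675  0.2018] [331.9897 184.2416] [315.9484 154.7813]
1.45 [ 0.6212 -0.0646  0.2025] [330.8205 181.8996] [313.7739 154.3895]
1.5 [ 0.6274 -0.0617  0.203 ] [329.642  179.5595] [311.5925 154.0842]
1.55 [ 0.6335 -0.0587  0.2031] [328.4582 177.2292] [309.4113 153.8663]
```

Request:
step_arm:
  increments:
    - [0, 0, 0.04, 0, 0, 0, 1]
    - [0.02, 0.02, 0.08, 0, 0, 0, 1]
    - [0.33, 0.4, 0.09, 0, 0, 5.5, 1]
    - [0.33, 0.4, 0.09, 0, 0, 5.5, 1]
    - [0.33, 0.4, 0.09, 0, 0, 5.5, 1]
    - [0.33, 0.4, 0.09, 0, 0, 5.5, 1]
    - [0.33, 0.4, 0.09, 0, 0, 5.5, 1]
    - [0.33, 0.4, 0.09, 0, 0, 5.5, 1]
    - [0.33, 0.4, 0.09, 0, 0, 5.5, 1]
    - [0.33, 0.4, 0.09, 0, 0, 5.5, 1]
  force: 40

```text
t: 2.23
eef_pos: [0.4486, -0.3615, 0.3165]
tool_rot: [0.0, 0.977, 0.212, 0.0]
contact_force: [0.0, -1.1, -0.7]
gripper_width: 0.0
```

Request:
step_arm:
  increments:
    - [0.225, 0.316, 0, 0, 0, 0, 1]
    - [0.225, 0.316, 0, 0, 0, 0, 1]
    - [0.225, 0.316, 0, 0, 0, 0, 1]
    - [0.225, 0.316, 0, 0, 0, 0, 1]
    - [0.225, 0.316, 0, 0, 0, 0, 1]
    - [0.225, 0.316, 0, 0, 0, 0, 1]
    - [0.225, 0.316, 0, 0, 0, 0, 1]
    - [0.225, 0.316, 0, 0, 0, 0, 1]
    - [0.225, 0.316, 0, 0, 0, 0, 1]
    - [0.225, 0.316, 0, 0, 0, 0, 1]

```text
t: 3.07
eef_pos: [0.675, -0.0389, 0.3157]
tool_rot: [-0.002, 0.976, 0.216, 0.001]
contact_force: [-0.1, 1.2, 0.5]
gripper_width: -0.002
```

```bash
python3 - <<'E'
from h import *
np.set_printoptions(precision=4,suppress=True)
print(bot.get_obs())
for n in ['wrist','scene','top']:
    c=cam(n,n+'2.png')
    for t in ['cutlery_box','lid_front','lid_hinge','flap_edge','lip']:
        for x in bot.place_of(t,n)[:1]: print(n,t,round(x['conf'],2),np.array(x['location'])*[640,400],atz(c,x['location'],{'lid_hinge':.066,'lip':.0385,'lid_front':.2,'flap_edge':.22}.get(t,0))[:2])
E
```

```text
{'t': 3.0667, 'q': array([ 0.1799,  0.4401, -0.3077,  1.4312,  0.1302,  1.2895, -1.271 ]), 'joint_vel': array([-0.162 ,  0.1148,  0.0242, -0.1696,  0.0527,  0.0861, -0.1493]), 'joint_torque': array([  4.9044, -58.7581,   0.2872, -30.098 ,   0.6115,   0.0284,
        -0.2994]), 'eef_pos': array([ 0.675 , -0.0389,  0.3157]), 'tool_rot': array([-0.0021,  0.9763,  0.2163,  0.001 ]), 'contact_force': array([-0.1018,  1.2261,  0.4905]), 'torque': array([ 0.0625,  0.0298, -0.0023]), 'gripper_width': -0.002263633296381256}
wrist cutlery_box 0.58 [321.728 233.8  ] [ 0.5677 -0.0844]
wrist lid_hinge 0.73 [324.608 205.   ] [ 0.6301 -0.0603]
scene cutlery_box 0.68 [332.224 204.32 ] [ 0.5598 -0.0819]
scene lid_front 0.78 [309.504 155.   ] [ 0.6324 -0.0574]
scene lid_hinge 0.76 [310.976 187.08 ] [ 0.6293 -0.0559]
scene flap_edge 0.61 [317.12 145.2 ] [ 0.6257 -0.09  ]
scene lip 0.56 [350.976 196.6  ] [ 0.5071 -0.1158]
top lid_hinge 0.34 [239.168 265.12 ] [0.3998 0.202 ]
top lip 0.21 [239.296 266.32 ] [0.394  0.2066]
```

View pics/wrist2.png

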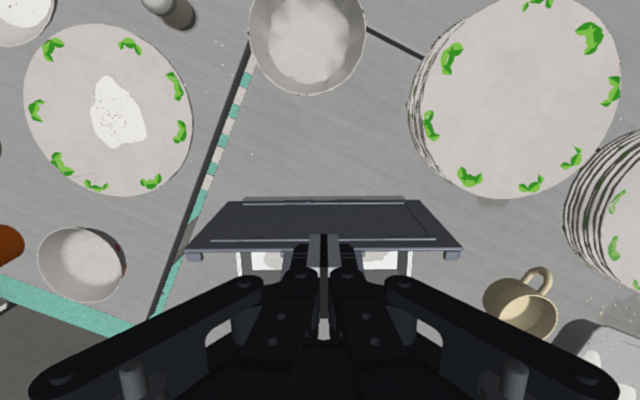

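View pics/scene2.png

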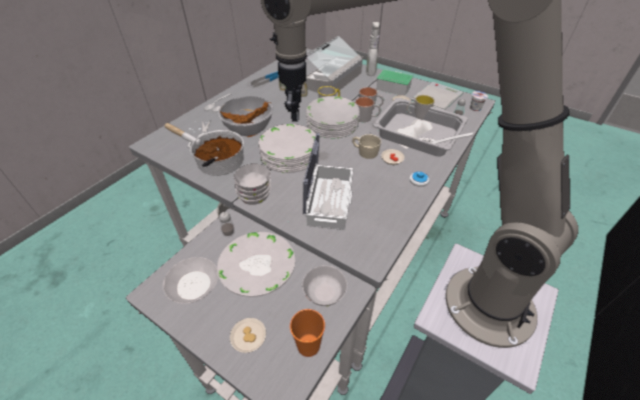

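```bash
python3 - <<'E'
from h import *
np.set_printoptions(precision=4,suppress=True)
from scipy.optimize import least_squares
c=cam('wrist');print(np.array(c['extrinsics']))
obs=[((.125,1),(188,250)),((-.125,1),(462,247)),((.125,0),(233,201)),((-.125,0),(404,198))]
def W(x,p):
    a=x[2];return np.array([x[0]+np.cos(a)*p[0]-np.sin(a)*p[1],x[1]+np.sin(a)*p[0]+np.cos(a)*p[1],p[2]])
def pts(x):
    a=x[3];o=[]
    for (y,e),v in obs:
        r=.137*e;o.append(proj(c,W(x,(.068-r*np.cos(a)+.0045*np.sin(a),y,.066+r*np.sin(a)+.0045*np.cos(a))))-v)
    return np.concatenate(o)
r=least_squares(pts,[.572,-.088,.43,1.45]);print(r.x,r.fun)
x=r.x
print('tip pix',proj(c,bot.get_obs()['eef_pos']))
ex=np.array([np.cos(x[2]),np.sin(x[2])]);ey=np.array([-ex[1],ex[0]]);d=np.array(bot.get_obs()['eef_pos'])[:2]-x[:2];print('tip box',d@ex,d@ey)
E
```

```text
[[ 0.415   0.8778  0.2393  0.7336]
 [-0.9098  0.4006  0.1085 -0.0195]
 [-0.0007 -0.2628  0.9649  0.4592]
 [ 0.      0.      0.      1.    ]]
[ 0.5665 -0.0952  0.4437  1.5246] [-6.0672  0.9199  0.5369 -0.0771 -5.9677  0.7732 14.0349  0.9103]
tip pix [323.4237 251.2959]
tip box 0.11661350125425142 -0.0021875572969001014
```

Request:
step_arm:
  increments:
    - [0, -0.004, -0.04, 0, 0, 0, 1]
    - [0, -0.004, -0.08, 0, 0, 0, 1]
    - [0, -0.004, -0.12, 0, 0, 0, 1]
    - [0, -0.004, -0.135, 0, 0, 0, 1]
    - [-0.013, -0.01, -0.135, 0, 0, 0, 1]
    - [-0.022, -0.014, -0.135, 0, 0, 0, 1]
    - [-0.027, -0.017, -0.135, 0, 0, 0, 1]
    - [-0.027, -0.017, -0.135, 0, 0, 0, 1]

```text
t: 4.68
eef_pos: [0.6454, -0.0655, 0.1822]
tool_rot: [0.001, 0.977, 0.212, 0.001]
contact_force: [-0.2, -1.0, -0.2]
gripper_width: -0.005
```

```bash
python3 - <<'E'
from h import *
np.set_printoptions(precision=4,suppress=True)
o=bot.get_obs();print(o['contact_force'],o['eef_pos'])
a=cam('wrist','w3.png')['color'];b=cam('scene')['color']
b=cv2.resize(b[50:240,240:400],(640,760)); cv2.imwrite('pics/s3.png',b[:,:,::-1][160:,:])
E
```

```text
[-0.2297 -1.0024 -0.1521] [ 0.6454 -0.0655  0.1822]
```

View pics/w3.png

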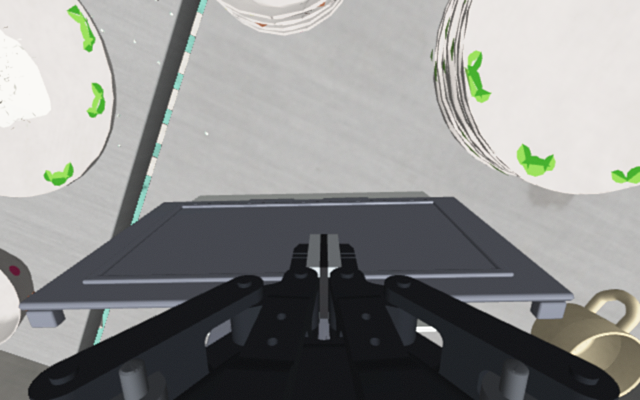

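View pics/s3.png

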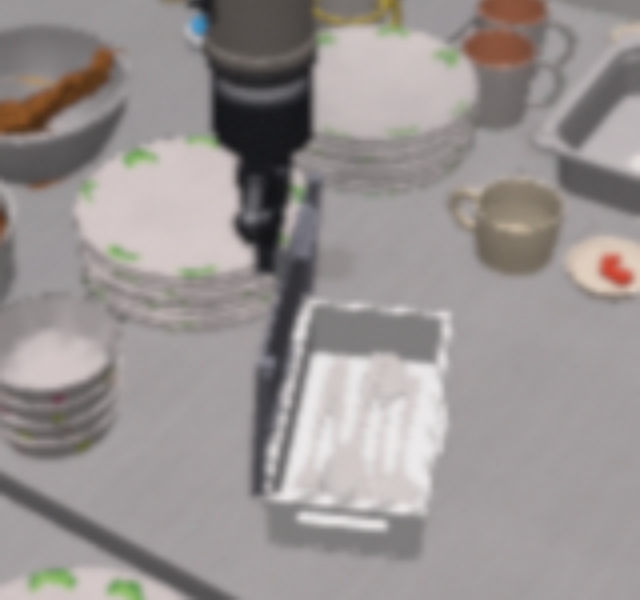

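```bash
python3 - <<'E'
import numpy as np
ex=np.array([.905,.426]);ey=np.array([-.426,.905])
p0=np.array([.6454,-.0655,.1822]);C=np.array([.570,-.090])
for a in np.arange(1.45,-.06,-.08):
    r=.115
    b=.068-r*np.cos(a)+.0045*np.sin(a)+.011; z=.066+r*np.sin(a)+.0045*np.cos(a)
    w=np.r_[C+b*ex-.002*ey,z]; print(round(a,2),np.round(w-p0,3))
E
```

```text
1.45 [-0.012  0.003 -0.001]
1.37 [-0.02  -0.001 -0.003]
1.29 [-0.028 -0.004 -0.004]
1.21 [-0.036 -0.008 -0.007]
1.13 [-0.044 -0.012 -0.01 ]
1.05 [-0.051 -0.015 -0.014]
0.97 [-0.059 -0.019 -0.019]
0.89 [-0.065 -0.022 -0.024]
0.81 [-0.072 -0.025 -0.03 ]
0.73 [-0.078 -0.028 -0.036]
0.65 [-0.083 -0.03  -0.043]
0.57 [-0.088 -0.033 -0.05 ]
0.49 [-0.093 -0.035 -0.058]
0.41 [-0.097 -0.037 -0.066]
0.33 [-0.1   -0.038 -0.075]
0.25 [-0.103 -0.04  -0.083]
0.17 [-0.105 -0.041 -0.092]
0.09 [-0.106 -0.041 -0.101]
0.01 [-0.107 -0.042 -0.111]
```

Request:
step_arm:
  increments:
    - [-0.004, 0.006, 0, 0, 0, 0, 1]
    - [-0.012, 0.003, -0.001, 0, 0, 0, 1]
    - [-0.02, -0.001, -0.003, 0, 0, 0, 1]
    - [-0.028, -0.004, -0.004, 0, 0, 0, 1]
    - [-0.036, -0.008, -0.007, 0, 0, 0, 1]
    - [-0.044, -0.012, -0.01, 0, 0, 0, 1]
    - [-0.051, -0.015, -0.014, 0, 0, 0, 1]
    - [-0.059, -0.019, -0.019, 0, 0, 0, 1]
    - [-0.065, -0.022, -0.024, 0, 0, 0, 1]

```text
t: 5.53
eef_pos: [0.5795, -0.087, 0.1565]
tool_rot: [0.0, 0.977, 0.212, -0.0]
contact_force: [0.3, -0.2, 0.2]
gripper_width: -0.003
```

```bash
python3 - <<'E'
from h import *
np.set_printoptions(precision=4,suppress=True)
o=bot.get_obs();print(o['contact_force'],o['eef_pos'])
b=cam('scene')['color']
b=cv2.resize(b[50:240,240:400],(640,760)); cv2.imwrite('pics/s4.png',b[:,:,::-1][160:,:])
E
```

```text
[ 0.2652 -0.2251  0.2299] [ 0.5795 -0.087   0.1565]
```

View pics/s4.png

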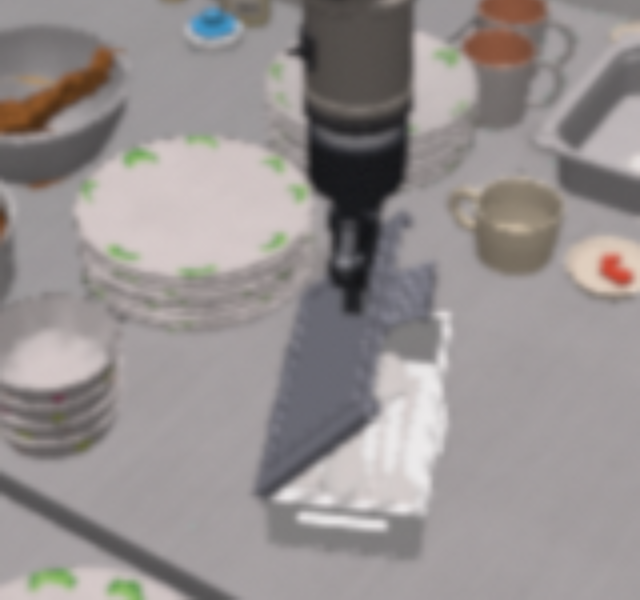

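Request:
step_arm:
  increments:
    - [-0.007, -0.003, -0.006, 0, 0, 0, 1]
    - [-0.013, -0.006, -0.012, 0, 0, 0, 1]
    - [-0.018, -0.008, -0.019, 0, 0, 0, 1]
    - [-0.023, -0.011, -0.026, 0, 0, 0, 1]
    - [-0.028, -0.013, -0.034, 0, 0, 0, 1]
    - [-0.032, -0.015, -0.042, 0, 0, 0, 1]
    - [-0.035, -0.016, -0.051, 0, 0, 0, 1]
    - [-0.038, -0.018, -0.059, 0, 0, 0, 1]
    - [-0.04, -0.019, -0.068, 0, 0, 0, 1]
    - [-0.041, -0.019, -0.077, 0, 0, 0, 1]

```text
t: 6.42
eef_pos: [0.5394, -0.1055, 0.0791]
tool_rot: [0.0, 0.977, 0.212, -0.0]
contact_force: [0.8, -0.2, 0.1]
gripper_width: -0.004
```

```bash
python3 - <<'E'
from h import *
np.set_printoptions(precision=4,suppress=True)
o=bot.get_obs();print(o['contact_force'],o['eef_pos'])
b=cam('scene')['color']
b=cv2.resize(b[50:240,240:400],(640,760)); cv2.imwrite('pics/s5.png',b[:,:,::-1][160:,:])
E
```

```text
[ 0.8184 -0.2369  0.112 ] [ 0.5394 -0.1055  0.0791]
```

View pics/s5.png

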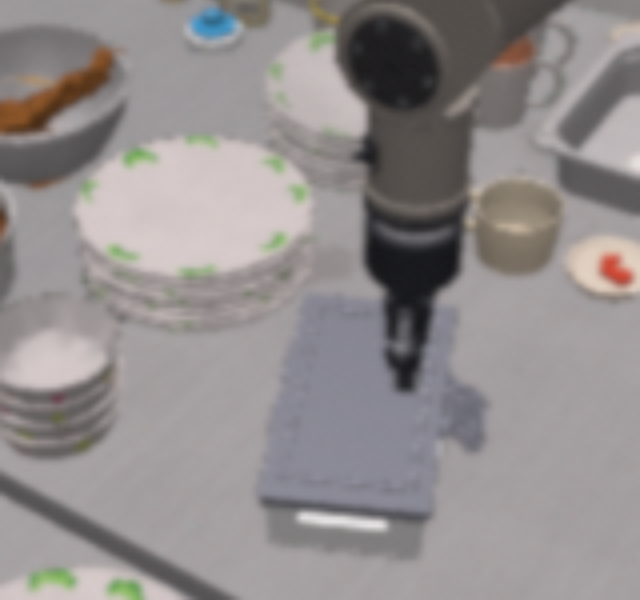

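Request:
step_arm:
  increments:
    - [-0.004, -0.002, -0.004, 0, 0, 0, 1]
    - [-0.005, -0.002, -0.007, 0, 0, 0, 1]
    - [-0.005, -0.002, -0.009, 0, 0, 0, 1]
    - [-0.005, -0.002, -0.009, 0, 0, 0, 1]

```text
t: 6.8
eef_pos: [0.5347, -0.1072, 0.0709]
tool_rot: [0.0, 0.977, 0.212, -0.0]
contact_force: [0.1, -0.3, 0.0]
gripper_width: 0.004
```

Request:
step_arm:
  increments:
    - [0, 0, -0.002, 0, 0, 0, 1]
    - [0, 0, -0.003, 0, 0, 0, 1]
    - [0, 0, -0.003, 0, 0, 0, 1]

```text
t: 7.05
eef_pos: [0.5352, -0.1072, 0.0703]
tool_rot: [0.001, 0.977, 0.212, 0.0]
contact_force: [-7.3, 1.1, 19.4]
gripper_width: -0.003
```

Request:
step_arm:
  increments:
    - [0, 0, 0.03, 0, 0, 0, 1]
    - [-0.02, -0.009, 0.06, 0, 0, 0, 1]
    - [-0.055, -0.025, 0.07, 0, 0, 0, 1]
    - [-0.09, -0.042, 0.07, 0, 0, 0, 1]
    - [-0.09, -0.042, 0.07, 0, 0, 0, 1]
    - [-0.09, -0.042, 0.07, 0, 0, 0, 1]

```text
t: 7.55
eef_pos: [0.4432, -0.1506, 0.1386]
tool_rot: [0.001, 0.978, 0.211, -0.0]
contact_force: [1.0, -0.0, 0.3]
gripper_width: -0.0
```

```bash
python3 - <<'E'
from h import *
np.set_printoptions(precision=4,suppress=True)
o=bot.get_obs();print(o['contact_force'],o['eef_pos'])
for n in ['wrist','scene','top']:
    c=cam(n,n+'6.png')
    for t in ['cutlery_box','lid_front','flap_edge','lip']:
        for x in bot.place_of(t,n)[:1]: print(n,t,round(x['conf'],2),np.array(x['location'])*[640,400],atz(c,x['location'],{'lid_hinge':.066,'lip':.0385,'lid_front':.0705,'flap_edge':.05}.get(t,0))[:2])
E
```

```text
[ 0.9528 -0.0461  0.2599] [ 0.4432 -0.1506  0.1386]
wrist cutlery_box 0.95 [318.272  15.4  ] [ 0.5712 -0.0882]
wrist lid_front 0.57 [318.528 100.28 ] [ 0.5097 -0.117 ]
wrist flap_edge 0.9 [318.528 151.6  ] [ 0.4771 -0.1313]
wrist lip 0.71 [315.2  105.28] [ 0.5063 -0.1153]
scene cutlery_box 0.75 [330.624 205.68 ] [ 0.5608 -0.0734]
scene lid_front 0.69 [350.208 188.6  ] [ 0.5136 -0.1182]
scene flap_edge 0.66 [362.304 195.6  ] [ 0.4727 -0.1305]
scene lip 0.79 [352.896 197.2  ] [ 0.5003 -0.1169]
top cutlery_box 0.57 [337.984 200.48 ] [ 0.5837 -0.0912]
top lid_front 0.72 [348.672 222.6  ] [ 0.5148 -0.1173]
top flap_edge 0.63 [352.  231.2] [ 0.4894 -0.1277]
top lip 0.59 [345.792 222.2  ] [ 0.5164 -0.1109]
```

View pics/wrist6.png

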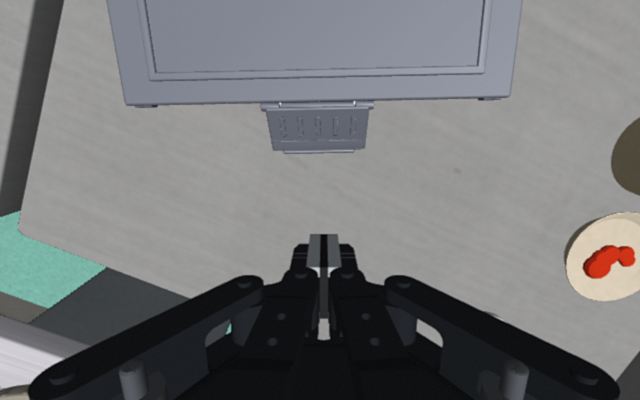

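View pics/top6.png

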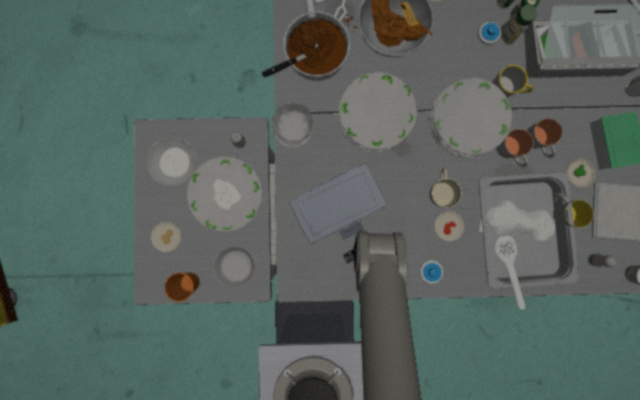

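```bash
python3 - <<'E'
from h import *
np.set_printoptions(precision=4,suppress=True)
c=cam('wrist')
L=lambda u,v,z:atz(c,(u/640,v/400),z)
a=L(126,104,.068);b=L(511,96,.068);m=(a+b)/2;print(a,b,m,np.linalg.norm(a-b),np.arctan2(*((a-b)[[0,1]]*[-1,1])))
f1=L(262,105,.069);f2=L(373,104,.069);print('flap hinge',f1,f2,(f1+f2)/2)
for z in (.045,.049,.053):
  e1=L(276,152,z);e2=L(365,151,z);print('edge',e1,e2,(e1+e2)/2,np.linalg.norm(e1-e2))
E
```

```text
[ 0.4568 -0.0015  0.068 ] [ 0.5655 -0.2281  0.068 ] [ 0.5111 -0.1148  0.068 ] 0.2512928683675683 0.4477504045467535
flap hinge [ 0.4932 -0.083   0.069 ] [ 0.5238 -0.1486  0.069 ] [ 0.5085 -0.1158  0.069 ]
edge [ 0.4645 -0.1008  0.045 ] [ 0.493  -0.1615  0.045 ] [ 0.4788 -0.1311  0.045 ] 0.06712799320309933
edge [ 0.4652 -0.1011  0.049 ] [ 0.4933 -0.1608  0.049 ] [ 0.4792 -0.131   0.049 ] 0.06599087607592655
edge [ 0.4659 -0.1015  0.053 ] [ 0.4935 -0.1602  0.053 ] [ 0.4797 -0.1308  0.053 ] 0.06485375894875378
```

Request:
step_arm:
  increments:
    - [0, 0, 0, 3, -6, 0, 1]
    - [0, 0, 0, 6.5, -13.5, 0, 1]
    - [0, 0, 0, 6.5, -13.5, 0, 1]
    - [0.015, 0.009, -0.01, 6.5, -13.5, 0, 1]
    - [0.03, 0.018, -0.03, 6.5, -13.5, 0, 1]
    - [0.03, 0.018, -0.047, 6.5, -13.5, 0, 1]
    - [0.03, 0.018, -0.047, 6.5, -13.5, 0, 1]

```text
t: 8.93
eef_pos: [0.4735, -0.1302, 0.0887]
tool_rot: [-0.032, 0.969, 0.211, 0.125]
contact_force: [-0.2, -0.2, -0.6]
gripper_width: -0.001
```

```bash
python3 - <<'E'
from h import *
from scipy.spatial.transform import Rotation as Ro
np.set_printoptions(precision=4,suppress=True)
o=bot.get_obs();print(o['contact_force'],o['eef_pos'],o['q'])
q=o['tool_rot'];R=Ro.from_quat([q[1],q[2],q[3],q[0]]).as_matrix();print(R)
O=np.array([.5085,-.1158]);ex=np.array([.901,.433]);ey=np.array([-.433,.901])
p=o['eef_pos'];d=p[:2]-O;print('u,v',d@ex,d@ey)
n=R[:,0];cu=.011*(n[:2]@ex);cz=.011*n[2];print('corner off',cu,cz)
for f in (1.1,1.0,.9,.8,.7,.6,.5,.4,.3,.2,.1,0,-.1):
    u=-.03*np.sin(f)-.003*np.cos(f)-cu; z=.069-.03*np.cos(f)+.003*np.sin(f)-cz
    print(f,np.round(np.r_[O+u*ex,z]-p,4))
cam('wrist','w7.png')
E
```

```text
[-0.1843 -0.172  -0.551 ] [ 0.4735 -0.1302  0.0887] [ 0.5835  0.3451 -0.3816  2.2241 -0.1007  0.3976 -0.818 ]
[[ 0.8797  0.4167  0.229 ]
 [ 0.4008 -0.909   0.1143]
 [ 0.2558 -0.0088 -0.9667]]
u,v -0.03779755779649331 0.0022272927261722843
corner off 0.01062797442903029 0.0028139468551651547
1.1 [ 0.0002 -0.0024 -0.0334]
1.0 [ 0.0013 -0.0019 -0.0362]
0.9 [ 0.0026 -0.0012 -0.0388]
0.8 [ 0.0042 -0.0005 -0.0413]
0.7 [ 0.006   0.0004 -0.0435]
0.6 [ 0.008   0.0014 -0.0456]
0.5 [ 0.0101  0.0024 -0.0474]
0.4 [ 0.0125  0.0035 -0.049 ]
0.3 [ 0.0149  0.0047 -0.0503]
0.2 [ 0.0174  0.0059 -0.0513]
0.1 [ 0.0201  0.0072 -0.0521]
0 [ 0.0228  0.0085 -0.0525]
-0.1 [ 0.0255  0.0098 -0.0527]
```

View pics/w7.png

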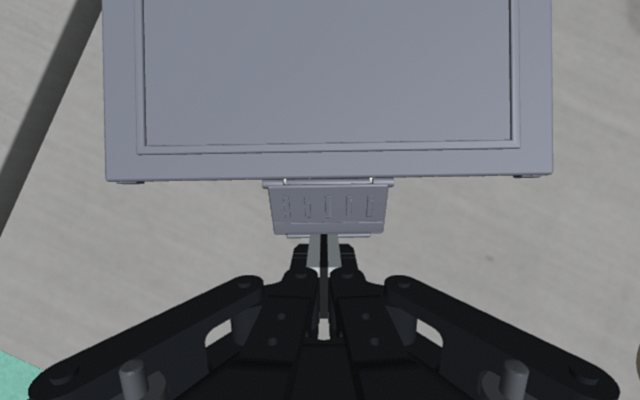

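Request:
step_arm:
  increments:
    - [0, -0.001, -0.015, 0, 0, 0, 1]
    - [0, -0.002, -0.028, 0, 0, 0, 1]
    - [0.001, -0.002, -0.034, 0, 0, 0, 1]
    - [0.0015, -0.002, -0.037, 0, 0, 0, 1]
    - [0.0025, -0.001, -0.039, 0, 0, 0, 1]
    - [0.004, 0, -0.041, 0, 0, 0, 1]
    - [0.006, 0.0005, -0.0435, 0, 0, 0, 1]
    - [0.008, 0.0015, -0.0455, 0, 0, 0, 1]
    - [0.008, 0.0015, -0.0455, 0, 0, 0, 1]

```text
t: 9.73
eef_pos: [0.4832, -0.1295, 0.0456]
tool_rot: [-0.03, 0.969, 0.211, 0.127]
contact_force: [0.3, 0.1, 1.2]
gripper_width: 0.005
```

```bash
python3 - <<'E'
from h import *
o=bot.get_obs();print(o['contact_force'],o['eef_pos'])
cam('wrist','w8.png')
b=cam('scene')['color']
b=cv2.resize(b[50:240,240:400],(640,760)); cv2.imwrite('pics/s8.png',b[:,:,::-1][160:,:])
E
```

```text
[0.31233731 0.12595312 1.20942885] [ 0.48322742 -0.1295016   0.04561909]
```

View pics/w8.png

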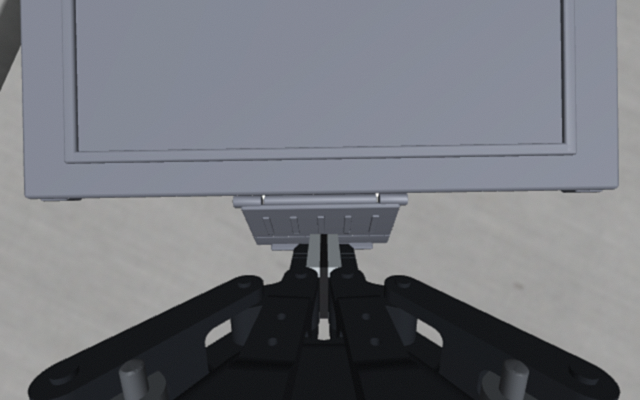

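View pics/s8.png

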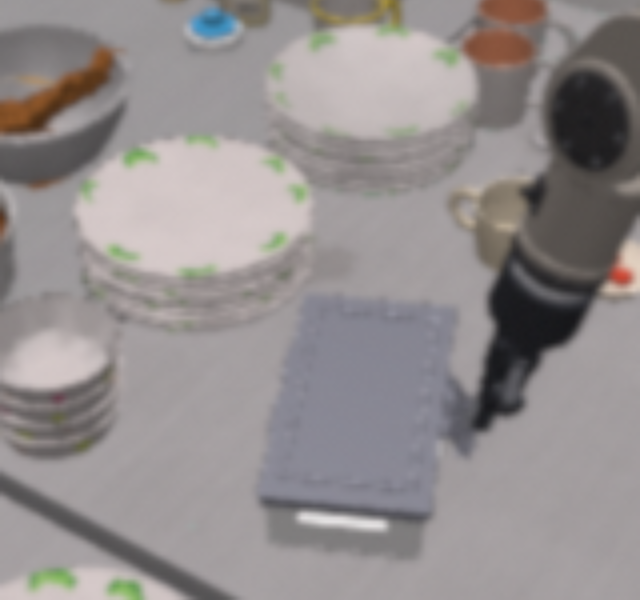

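Request:
step_arm:
  increments:
    - [0.002, 0.001, -0.002, 0, 0, 0, 1]
    - [0.0045, 0.002, -0.0035, 0, 0, 0, 1]
    - [0.007, 0.003, -0.005, 0, 0, 0, 1]
    - [0.008, 0.004, -0.0055, 0, 0, 0, 1]
    - [0.008, 0.004, -0.0055, 0, 0, 0, 1]

```text
t: 10.25
eef_pos: [0.4907, -0.126, 0.0399]
tool_rot: [-0.03, 0.969, 0.21, 0.127]
contact_force: [-1.8, -2.4, 1.9]
gripper_width: -0.001
```

```bash
python3 - <<'E'
from h import *
o=bot.get_obs();print(o['contact_force'],o['eef_pos'])
cam('wrist','w9.png')
E
```

```text
[-1.84942156 -2.43122379  1.9091373 ] [ 0.49065473 -0.12597373  0.03989353]
```

View pics/w9.png

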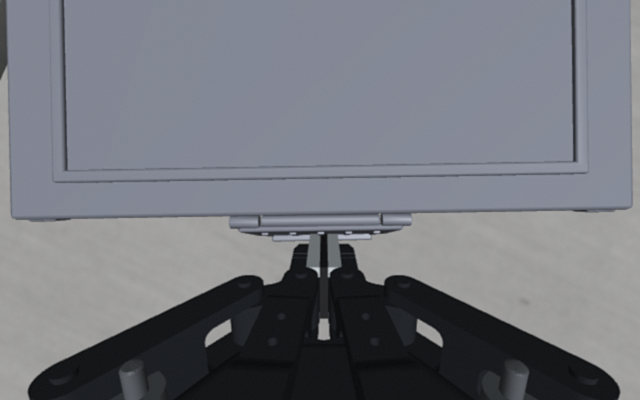

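Request:
step_arm:
  increments:
    - [0.001, 0.0005, -0.0005, 0, 0, 0, 1]
    - [0.002, 0.001, -0.001, 0, 0, 0, 1]
    - [0.002, 0.001, -0.001, 0, 0, 0, 1]

```text
t: 10.55
eef_pos: [0.4931, -0.1246, 0.0391]
tool_rot: [-0.03, 0.969, 0.21, 0.127]
contact_force: [0.0, -2.1, -0.1]
gripper_width: -0.002
```

Request:
step_arm:
  increments:
    - [0.001, 0.0005, 0, 0, 0, 0, 1]
    - [0.002, 0.001, 0, 0, 0, 0, 1]
    - [0.002, 0.001, 0, 0, 0, 0, 1]

```text
t: 10.8
eef_pos: [0.4938, -0.1242, 0.0388]
tool_rot: [-0.03, 0.969, 0.21, 0.126]
contact_force: [-4.7, -3.8, 3.1]
gripper_width: -0.002
```

Request:
step_arm:
  increments:
    - [0.0005, 0.0002, 0, 0, 0, 0, 1]
    - [0.001, 0.0005, 0, 0, 0, 0, 1]
    - [0.001, 0.0005, 0, 0, 0, 0, 1]

```text
t: 11.05
eef_pos: [0.494, -0.1242, 0.0387]
tool_rot: [-0.03, 0.969, 0.21, 0.125]
contact_force: [-6.9, -6.2, 5.5]
gripper_width: 0.001
```

Request:
step_arm:
  increments:
    - [0.0003, 0.0001, 0, 0, 0, 0, 1]
    - [0.0007, 0.0003, 0, 0, 0, 0, 1]
    - [0.0007, 0.0003, 0, 0, 0, 0, 1]

```text
t: 11.3
eef_pos: [0.494, -0.1241, 0.0386]
tool_rot: [-0.03, 0.969, 0.21, 0.125]
contact_force: [-8.9, -5.4, 7.0]
gripper_width: -0.002
```

```bash
python3 - <<'E'
from h import *
np.set_printoptions(precision=4,suppress=True)
o=bot.get_obs();print(o['contact_force'],o['eef_pos'])
a=cam('wrist')['color'][180:300,200:440];cv2.imwrite('pics/w10.png',cv2.resize(a,None,fx=3.3,fy=3.3,interpolation=cv2.INTER_CUBIC)[:,:,::-1])
c=cam('wrist');L=lambda u,v,z:atz(c,(u/640,v/400),z)
for t in ['lid_front','flap_edge','cutlery_box']:
    for n in ['wrist','scene']:
        c=cam(n)
        for x in bot.place_of(t,n)[:1]: print(n,t,round(x['conf'],2),np.array(x['location'])*[640,400],atz(c,x['location'],{'lid_front':.0705,'flap_edge':.037}.get(t,0))[:2])
E
```

```text
[-8.8563 -5.392   7.0315] [ 0.494  -0.1241  0.0386]
wrist lid_front 0.75 [323.776 227.88 ] [ 0.5081 -0.1181]
scene lid_front 0.91 [350.08 188.52] [ 0.5141 -0.1183]
wrist flap_edge 0.88 [324.224 232.68 ] [ 0.5027 -0.1206]
scene flap_edge 0.52 [355.52 201.8 ] [ 0.4827 -0.1043]
wrist cutlery_box 0.61 [319.616 103.2  ] [ 0.5705 -0.0864]
scene cutlery_box 0.9 [330.88 204.2 ] [ 0.5639 -0.0799]
```

View pics/w10.png

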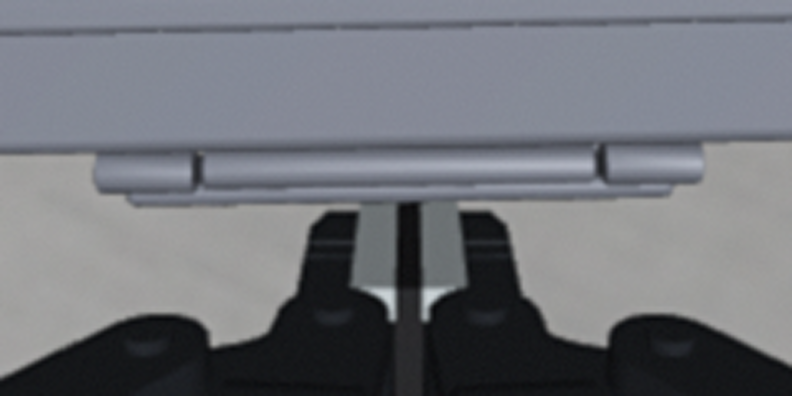

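Request:
step_arm:
  increments:
    - [0.0005, 0.0002, 0, 0, 0, 0, 1]
    - [0.001, 0.0005, 0, 0, 0, 0, 1]
    - [0.001, 0.0005, 0, 0, 0, 0, 1]

```text
t: 12.25
eef_pos: [0.4942, -0.124, 0.0385]
tool_rot: [-0.03, 0.969, 0.209, 0.124]
contact_force: [-11.3, -6.3, 12.0]
gripper_width: 0.004
```

Request:
step_arm:
  increments:
    - [0.0005, 0.0002, 0, 0, 0, 0, 1]
    - [0.001, 0.0004, 0, 0, 0, 0, 1]
    - [0.001, 0.0004, 0, 0, 0, 0, 1]

```text
t: 12.5
eef_pos: [0.4943, -0.1239, 0.0382]
tool_rot: [-0.031, 0.97, 0.209, 0.123]
contact_force: [-15.3, -9.1, 12.0]
gripper_width: -0.002
```

Request:
step_arm:
  increments:
    - [-0.004, -0.002, 0.002, 0, 0, 0, 1]
    - [-0.008, -0.004, 0.003, 0, 0, 0, 1]
    - [-0.0145, -0.007, 0.0005, 0, 0, 0, 1]
    - [-0.0165, -0.008, -0.0055, 0, 0, 0, 1]
    - [-0.0155, -0.0075, -0.0075, 0, 0, 0, 1]
    - [-0.0145, -0.007, -0.0075, 0, 0, 0, 1]

```text
t: 13.0
eef_pos: [0.4837, -0.1286, 0.0308]
tool_rot: [-0.031, 0.969, 0.21, 0.126]
contact_force: [-0.7, -0.4, 0.0]
gripper_width: 0.002
```

```bash
cat > st.py <<'E'
from h import *
import sys
np.set_printoptions(precision=4,suppress=True)
o=bot.get_obs();p=o['eef_pos'];f=o['contact_force']
O=np.array([.5085,-.1158]);ex=np.array([.901,.433]);ey=np.array([-.433,.901])
print('F ex,ey,z',f[:2]@ex,f[:2]@ey,f[2],'pos',p,'u',(p[:2]-O)@ex)
c=cam('wrist');a=c['color'][160:300,200:440];cv2.imwrite('pics/'+sys.argv[1],cv2.resize(a,None,fx=3.3,fy=3.3,interpolation=cv2.INTER_CUBIC)[:,:,::-1])
for t,z in [('lid_front',.0705),('flap_edge',.037)]:
    for x in bot.place_of(t,'wrist')[:1]: print(t,round(x['conf'],2),np.array(x['location'])*[640,400],atz(c,x['location'],z)[:2])
E
python3 st.py w11.png
```

```text
F ex,ey,z -0.8280844187467491 -0.05584631785081923 0.0022298007532058975 pos [ 0.4837 -0.1286  0.0308] u -0.027931587528592698
lid_front 0.71 [319.296 195.4  ] [ 0.5086 -0.1159]
flap_edge 0.9 [322.624 213.4  ] [ 0.5012 -0.1202]
```

View pics/w11.png

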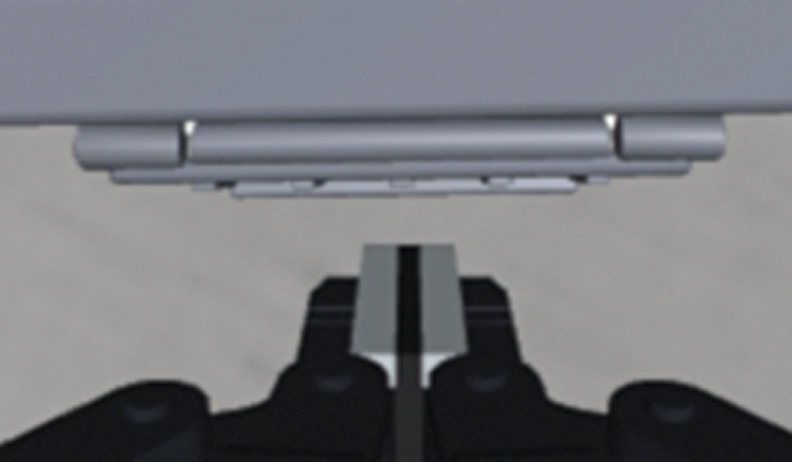

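Request:
step_arm:
  increments:
    - [0.003, 0.0015, 0.003, 0, 0, 0, 1]
    - [0.006, 0.003, 0.0035, 0, 0, 0, 1]
    - [0.008, 0.004, 0.0035, 0, 0, 0, 1]
    - [0.01, 0.005, 0.0035, 0, 0, 0, 1]
    - [0.01, 0.005, 0.0035, 0, 0, 0, 1]

```text
t: 13.57
eef_pos: [0.4937, -0.1243, 0.035]
tool_rot: [-0.03, 0.969, 0.21, 0.126]
contact_force: [-2.1, -0.6, 2.0]
gripper_width: -0.001
```

```bash
python3 st.py w12.png
```

```text
F ex,ey,z -2.1613859622326346 0.35138287130758084 2.0107941740991526 pos [ 0.4937 -0.1243  0.035 ] u -0.01706856870391646
lid_front 0.95 [319.808 225.4  ] [ 0.5081 -0.1164]
flap_edge 0.96 [322.688 231.88 ] [ 0.5027 -0.1198]
```

View pics/w12.png

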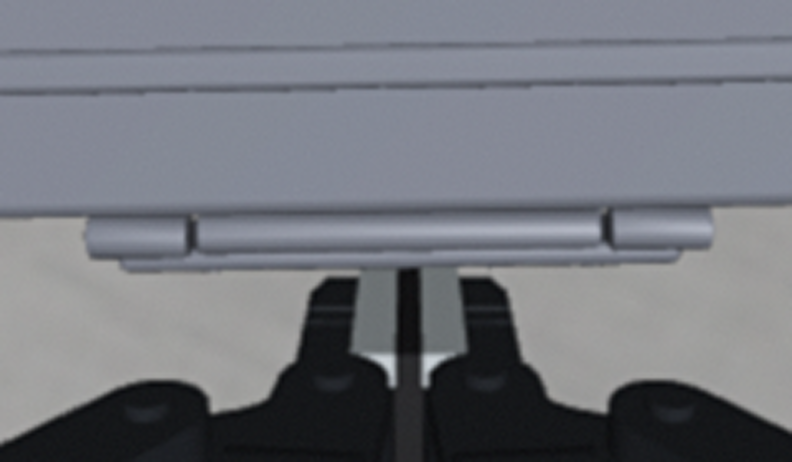

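Request:
step_arm:
  increments:
    - [0.001, 0.0005, 0, 0, 0, 0, 1]
    - [0.002, 0.001, 0, 0, 0, 0, 1]
    - [0.002, 0.001, 0, 0, 0, 0, 1]

```text
t: 13.97
eef_pos: [0.4939, -0.1241, 0.0346]
tool_rot: [-0.03, 0.969, 0.21, 0.125]
contact_force: [-7.2, -4.1, 6.7]
gripper_width: 0.001
```

Request:
step_arm:
  increments:
    - [0.0005, 0.0002, 0, 0, 0, 0, 1]
    - [0.001, 0.0005, 0, 0, 0, 0, 1]
    - [0.001, 0.0005, 0, 0, 0, 0, 1]

```text
t: 14.22
eef_pos: [0.4939, -0.1239, 0.0342]
tool_rot: [-0.031, 0.969, 0.209, 0.124]
contact_force: [-8.6, -5.6, 4.8]
gripper_width: -0.001
```

Request:
step_arm:
  increments:
    - [0.0005, 0.0002, 0.0005, 0, 0, 0, 1]
    - [0.001, 0.0005, 0.0005, 0, 0, 0, 1]
    - [0.001, 0.0005, 0.0005, 0, 0, 0, 1]

```text
t: 14.47
eef_pos: [0.4941, -0.1239, 0.0343]
tool_rot: [-0.031, 0.97, 0.209, 0.124]
contact_force: [-9.9, -7.8, 5.7]
gripper_width: 0.001
```

```bash
python3 st.py w13.png
```

```text
F ex,ey,z -12.271867706744246 -2.7266291976637014 5.676499547528265 pos [ 0.4941 -0.1239  0.0343] u -0.016500304829690924
lid_front 0.64 [319.872 225.4  ] [ 0.5089 -0.1159]
flap_edge 0.84 [321.28 235.08] [ 0.5015 -0.1193]
```

View pics/w13.png

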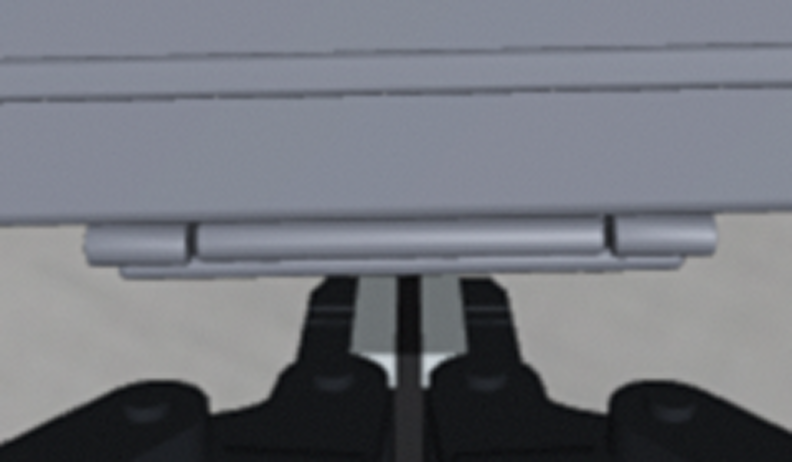

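```bash
python3 - <<'E'
from h import *
np.set_printoptions(precision=4,suppress=True)
c=cam('wrist');E=np.array(c['extrinsics'])
O=np.array([.5085,-.1158]);ex=np.array([.901,.433])
print('cam u',(E[:2,3]-O)@ex,E[2,3])
def P(u,z): return proj(c,np.r_[O+u*ex,z])
print('lid edge',P(.0025,.0705),'barrel',P(0,.069))
for f in (0,.05,.1,.15,.2,.25,.3,.4):
    for t in (0,.003):
        print(f,t,[P(-r*np.sin(f)-t*np.cos(f),.069-r*np.cos(f)+t*np.sin(f))[1] for r in (.0,.015,.029,.035)])
E
```

```text
cam u 0.012154299063067918 0.1895217972465594
lid edge [319.0897 219.5824] barrel [319.3192 225.7212]
0 0 [np.float64(225.72118605035428), np.float64(222.2280011480359), np.float64(219.59939656552112), np.float64(218.6175835972517)]
0 0.003 [np.float64(233.46385906580068), np.float64(229.1156525202348), np.float64(225.84348353454828), np.float64(224.6212558202027)]
0.05 0 [np.float64(225.72118605035428), np.float64(223.95361626368225), np.float64(222.62334123251077), np.float64(222.12642746549506)]
0.05 0.003 [np.float64(233.50309923470112), np.float64(230.87342134665352), np.float64(228.89469973674377), np.float64(228.15564688926227)]
0.1 0 [np.float64(225.72118605035428), np.float64(225.68391691077505), np.float64(225.65585057546156), np.float64(225.64536274985292)]
0.1 0.003 [np.float64(233.5229429924387), np.float64(232.62436988151597), np.float64(231.9479709603911), np.float64(231.695278427364)]
0.15 0 [np.float64(225.72118605035428), np.float64(227.41601238146782), np.float64(228.69375394733228), np.float64(229.1715328882)]
0.15 0.003 [np.float64(233.5232680416764), np.float64(
[... 475 characters left out ...]
3401717035392)]
0.25 0.003 [np.float64(233.46511819456435), np.float64(237.80635010987652), np.float64(241.08756016173712), np.float64(242.31632890408952)]
0.3 0 [np.float64(225.72118605035428), np.float64(232.59396900438492), np.float64(237.80770111835872), np.float64(239.76442632702563)]
0.3 0.003 [np.float64(233.40664669719868), np.float64(239.49994037499508), np.float64(244.11616924058848), np.float64(245.84727668896198)]
0.4 0 [np.float64(225.72118605035428), np.float64(236.00125728404953), np.float64(243.85082470956087), np.float64(246.808237028787)]
0.4 0.003 [np.float64(233.23130232144842), np.float64(242.8179883619029), np.float64(250.12543787163006), np.float64(252.87576168498904)]
```

Request:
step_arm:
  increments:
    - [-0.005, -0.0025, 0, 0, 0, 0, 1]
    - [-0.01, -0.005, -0.002, 0, 0, 0, 1]
    - [-0.0145, -0.007, -0.003, 0, 0, 0, 1]
    - [-0.0145, -0.007, -0.003, 0, 0, 0, 1]

```text
t: 15.0
eef_pos: [0.4826, -0.1291, 0.0323]
tool_rot: [-0.031, 0.969, 0.21, 0.127]
contact_force: [-0.3, 0.4, -0.5]
gripper_width: 0.004
```

```bash
python3 st.py w14.png
```

```text
F ex,ey,z -0.09577025461461755 0.43706127324398003 -0.4966085457102366 pos [ 0.4826 -0.1291  0.0323] u -0.0290962524790907
lid_front 0.71 [321.472 192.4  ] [ 0.5089 -0.1165]
flap_edge 0.86 [324.224 212.6  ] [ 0.5007 -0.1212]
```

View pics/w14.png

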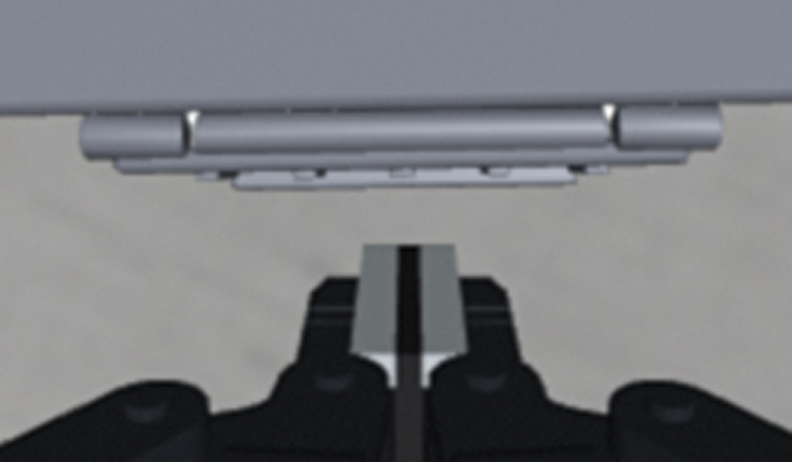

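```bash
python3 - <<'E'
from h import *
np.set_printoptions(precision=1,suppress=True)
c=cam('wrist');E=np.array(c['extrinsics'])
O=np.array([.5085,-.1158]);ex=np.array([.901,.433]);ey=np.array([-.433,.901])
def P(u,z,v=0): return proj(c,np.r_[O+u*ex+v*ey,z])
print('lid edge',P(.0025,.0705),'barrel',P(0,.069),'barrel ends',P(0,.0705,.034),P(0,.0705,-.034),'edge0',P(-.003,.034,.034),P(-.003,.034,-.034))
for f in (0,.05,.1,.15,.2,.25,.3,.4):
    print(f,np.array([[P(-r*np.sin(f)-t*np.cos(f),.069-r*np.cos(f)+t*np.sin(f))[1] for r in (.0,.015,.029,.035)] for t in (0,.0015,.003)]))
E
```

```text
lid edge [318.6 189.4] barrel [318.8 196. ] barrel ends [228.8 197.8] [409.  194.3] edge0 [251.7 203.5] [389.2 200.9]
0 [[196.  196.1 196.1 196.1]
 [200.  199.6 199.3 199.1]
 [203.9 203.  202.4 202.2]]
0.05 [[196.  197.8 199.1 199.6]
 [200.  201.3 202.3 202.7]
 [203.9 204.8 205.5 205.7]]
0.1 [[196.  199.6 202.2 203.2]
 [200.  203.  205.3 206.2]
 [203.9 206.5 208.5 209.2]]
0.15 [[196.  201.3 205.2 206.7]
 [199.9 204.8 208.4 209.7]
 [203.8 208.2 211.5 212.8]]
0.2 [[196.  203.  208.3 210.2]
 [199.9 206.5 211.4 213.2]
 [203.8 209.9 214.5 216.3]]
0.25 [[196.  204.7 211.3 213.7]
 [199.9 208.1 214.4 216.7]
 [203.7 211.6 217.5 219.8]]
0.3 [[196.  206.4 214.3 217.2]
 [199.8 209.8 217.4 220.2]
 [203.6 213.2 220.5 223.2]]
0.4 [[196.  209.8 220.2 224.2]
 [199.7 213.1 223.3 227.1]
 [203.3 216.4 226.4 230.1]]
```

Request:
step_arm:
  increments:
    - [0.004, 0.002, 0, 0, 0, 0, 1]
    - [0.008, 0.004, 0, 0, 0, 0, 1]
    - [0.011, 0.005, 0, 0, 0, 0, 1]
    - [0.013, 0.006, 0, 0, 0, 0, 1]
    - [0.013, 0.006, 0, 0, 0, 0, 1]

```text
t: 15.62
eef_pos: [0.494, -0.1238, 0.0315]
tool_rot: [-0.031, 0.969, 0.21, 0.124]
contact_force: [-6.2, -4.7, 2.4]
gripper_width: 0.001
```

```bash
python3 st.py w15.png; python3 -c "
from h import *
o=bot.get_obs();print(o['contact_force'],o['torque'],o['tool_rot'])"
```

```text
F ex,ey,z -7.6475919407775095 -1.523169185730762 2.377178462129547 pos [ 0.494  -0.1238  0.0315] u -0.016541646177549878
lid_front 0.71 [323.904 225.08 ] [ 0.5097 -0.1171]
[-7.01286018 -3.38714813  1.38620459] [-0.86123884  1.52528748 -0.01796355] [-0.03070085  0.96928595  0.20992072  0.12440053]
```

Request:
step_arm:
  increments:
    - [0.001, 0.0005, 0, 0, 0, 0, 1]
    - [0.0018, 0.0008, 0.0005, 0, 0, 0, 1]
    - [0.0018, 0.0008, 0.0005, 0, 0, 0, 1]

```text
t: 16.02
eef_pos: [0.4941, -0.1236, 0.0315]
tool_rot: [-0.031, 0.97, 0.209, 0.123]
contact_force: [-9.3, -6.1, 1.8]
gripper_width: -0.001
```

```bash
python3 st.py w16.png
```

```text
F ex,ey,z -11.059700289886829 -1.4450268102117612 1.7522837316155502 pos [ 0.4941 -0.1236  0.0315] u -0.016305158295101384
lid_front 0.97 [321.92 226.92] [ 0.5091 -0.1165]
```

View pics/w16.png

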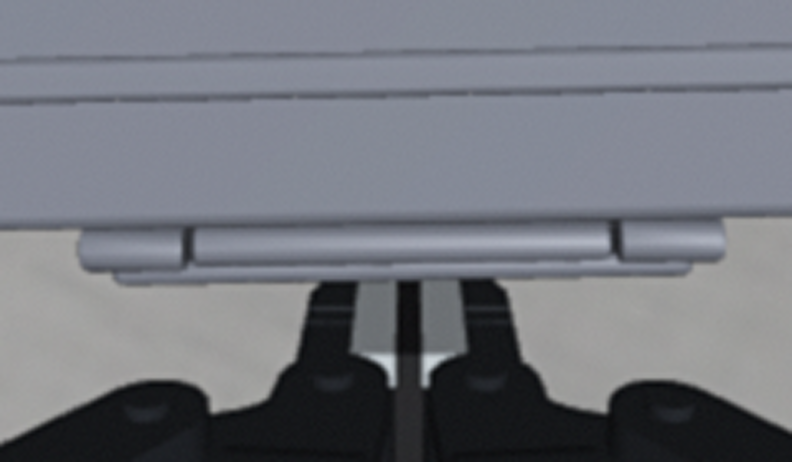

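Request:
step_arm:
  increments:
    - [-0.02, -0.01, 0, 0, 0, 0, 1]
    - [-0.04, -0.02, 0.02, 0, 0, 0, 1]
    - [-0.045, -0.022, 0.06, -6.5, 13.5, 0, 1]
    - [-0.045, -0.022, 0.1, -6.5, 13.5, 0, 1]
    - [-0.045, -0.022, 0.13, -6.5, 13.5, 0, 1]
    - [-0.045, -0.022, 0.14, -6.5, 13.5, 0, 1]

```text
t: 16.67
eef_pos: [0.4586, -0.1438, 0.1794]
tool_rot: [0.002, 0.977, 0.213, 0.004]
contact_force: [1.7, 0.2, -0.3]
gripper_width: 0.001
```

Request:
step_arm:
  increments:
    - [0, 0, 0, 0, 0, -70, 1]
    - [0, 0, 0, 0, 0, -70, 1]
    - [0, 0, 0, 0, 0, -70, 1]
    - [0, 0, 0, 0, 0, -70, 1]
    - [0, 0, 0, 0, 0, -70, 1]
    - [0, 0, 0, 0, 0, -70, 1]
    - [0, 0, 0, 0, 0, -70, 1]
    - [0, 0, 0, 0, 0, -70, 1]
    - [0, 0, 0, 0, 0, -70, 1]
    - [0, 0, 0, 0, 0, -70, 1]

```text
t: 17.5
eef_pos: [0.4538, -0.1437, 0.1732]
tool_rot: [-0.0, 0.921, -0.389, 0.0]
contact_force: [0.6, 0.4, -0.5]
gripper_width: 0.002
```

Request:
step_arm:
  increments:
    - [0, 0, 0, 0, 0, -70, 1]
    - [0, 0, 0, 0, 0, -70, 1]
    - [0, 0, 0, 0, 0, -70, 1]
    - [0, 0, 0, 0, 0, -70, 1]
    - [0, 0, 0, 0, 0, -70, 1]
    - [0, 0, 0, 0, 0, -70, 1]
    - [0, 0, 0, 0, 0, -70, 1]
    - [0, 0, 0, 0, 0, -70, 1]
    - [0, 0, 0, 0, 0, -70, 1]
    - [0, 0, 0, 0, 0, -70, 1]

```text
t: 18.33
eef_pos: [0.4524, -0.1444, 0.1711]
tool_rot: [-0.002, -0.605, 0.796, 0.005]
contact_force: [-0.5, 0.4, -1.7]
gripper_width: -0.001
```

Request:
step_arm:
  increments:
    - [0, 0, 0, 0, 0, -40, 1]
    - [0, 0, 0, 0, 0, -40, 1]
    - [0, 0, 0, 0, 0, -40, 1]
    - [0, 0, 0, 0, 0, -40, 1]
    - [0, 0, 0, 0, 0, -40, 1]
    - [0, 0, 0, 0, 0, -40, 1]

```text
t: 18.83
eef_pos: [0.4562, -0.1467, 0.1566]
tool_rot: [0.001, -0.306, 0.952, 0.011]
contact_force: [1.0, 0.1, -0.0]
gripper_width: -0.0
```

```bash
python3 - <<'E'
from h import *
np.set_printoptions(precision=4,suppress=True)
o=bot.get_obs();print(o['eef_pos'],o['tool_rot'],o['q'],o['contact_force'])
for n in ['wrist','top','scene']:
    c=cam(n,n+'17.png');print(n,np.array(c['extrinsics'])[:3,3])
    for t in ['lid_front','flap_edge','lip','cutlery_box']:
        for x in bot.place_of(t,n)[:1]: print(t,round(x['conf'],2),np.array(x['location'])*[640,400],atz(c,x['location'],{'lid_front':.0705,'flap_edge':.034,'lip':.0385}.get(t,0))[:2])
E
```

```text
[ 0.4562 -0.1467  0.1566] [ 0.0011 -0.3064  0.9518  0.0109] [-0.7841  0.7762  1.4517  2.1293 -0.8978  1.1267 -2.9588] [ 1.0413  0.1359 -0.0449]
wrist [ 0.4033 -0.1884  0.299 ]
flap_edge 0.88 [318.592 244.2  ] [ 0.4997 -0.1178]
lip 0.92 [315.328 251.52 ] [ 0.5057 -0.1172]
top [ 0.5052 -0.0297  1.3642]
lid_front 0.89 [346.816 221.8  ] [ 0.5172 -0.112 ]
flap_edge 0.55 [346.688 225.08 ] [ 0.5078 -0.1136]
lip 0.6 [343.488 224.   ] [ 0.5112 -0.1039]
cutlery_box 0.83 [337.984 201.92 ] [ 0.5793 -0.0911]
scene [0.105  0.6649 0.9057]
lid_front 0.91 [350.08 186.8 ] [ 0.5184 -0.1255]
flap_edge 0.62 [354.368 201.12 ] [ 0.4888 -0.1076]
lip 0.56 [353.28 196.8 ] [ 0.5002 -0.1193]
cutlery_box 0.64 [327.808 201.4  ] [ 0.5802 -0.0854]
```

View pics/wrist17.png

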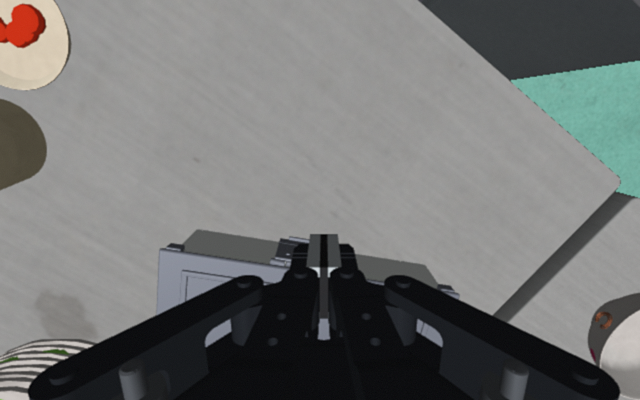

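View pics/top17.png

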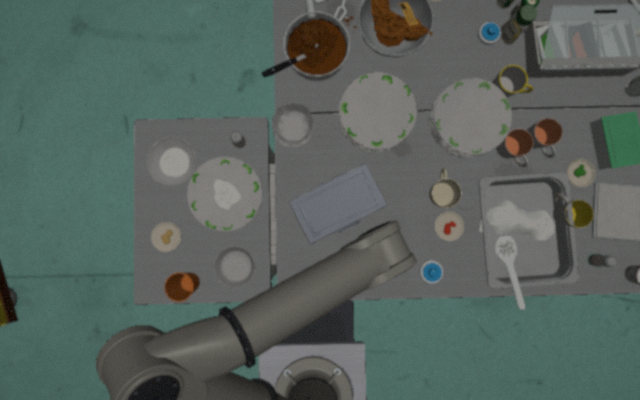

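Request:
step_arm:
  increments:
    - [0.01, -0.01, 0, 0, 0, 5, 1]
    - [0.03, -0.025, 0, 0, 0, 10, 1]
    - [0.053, -0.041, 0, 0, 0, 12, 1]
    - [0.053, -0.041, 0, 0, 0, 12, 1]
    - [0.053, -0.041, 0, 0, 0, 12, 1]

```text
t: 20.0
eef_pos: [0.5068, -0.1943, 0.1584]
tool_rot: [0.001, -0.4, 0.916, 0.009]
contact_force: [0.0, -0.3, 0.3]
gripper_width: 0.001
```

```bash
python3 - <<'E'
from h import *
np.set_printoptions(precision=4,suppress=True)
o=bot.get_obs();print(o['eef_pos'],o['q'],o['joint_vel'])
for n in ['wrist']:
    c=cam(n,n+'18.png');print(n,np.array(c['extrinsics'])[:3,3])
    for t in ['lid_front','flap_edge','lip','cutlery_box']:
        for x in bot.place_of(t,n)[:1]: print(t,round(x['conf'],2),np.array(x['location'])*[640,400],atz(c,x['location'],{'lid_front':.0705,'flap_edge':.034,'lip':.0385}.get(t,0))[:2])
E
```

```text
[ 0.5068 -0.1943  0.1584] [-0.6163  0.7745  1.3231  1.9856 -0.8623  1.1283 -2.7964] [-0.0314 -0.005   0.019   0.0524  0.0066  0.0059 -0.0049]
wrist [ 0.4629 -0.2455  0.3009]
lid_front 0.77 [385.408 269.   ] [ 0.5085 -0.1152]
flap_edge 0.87 [379.776 242.2  ] [ 0.5018 -0.1195]
lip 0.6 [379.584 248.08 ] [ 0.5051 -0.1173]
```

View pics/wrist18.png

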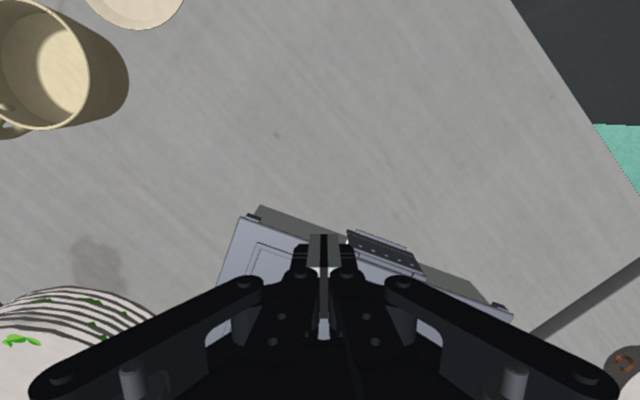

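```bash
python3 - <<'E'
from h import *
c=cam('wrist');a=c['color'][190:330,220:520];cv2.imwrite('pics/w19.png',cv2.resize(a,None,fx=2.66,fy=2.66,interpolation=cv2.INTER_CUBIC)[:,:,::-1])
a=c['color'][215:295,335:435];cv2.imwrite('pics/w20.png',cv2.resize(a,None,fx=7,fy=7,interpolation=cv2.INTER_CUBIC)[:,:,::-1])
E
```

```text
(no output)
```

View pics/w20.png

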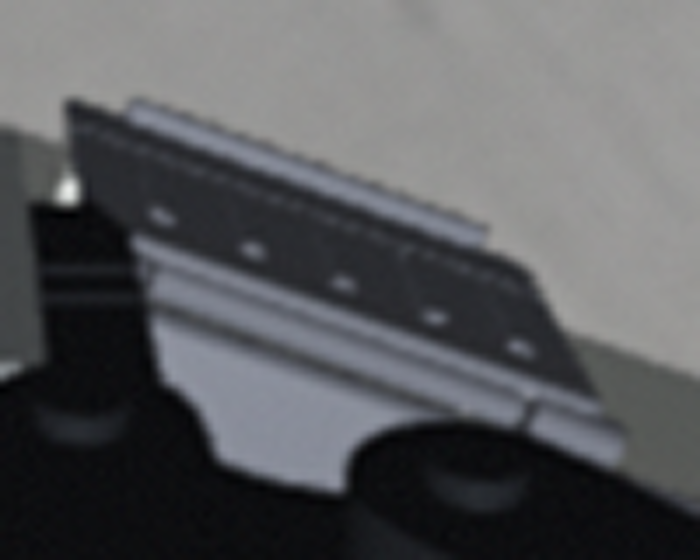

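```bash
python3 - <<'E'
from h import *
from scipy.optimize import least_squares
np.set_printoptions(precision=4,suppress=True)
c=cam('wrist')
px=lambda X,Y:np.array([335+X/7,215+Y/7])
a=.448;ex=np.array([np.cos(a),np.sin(a)]);ey=np.array([-ex[1],ex[0]])
O=np.array([.5085,-.1158])
def uz(p,z): 
    w=atz(c,p/[640,400],z)[:2]-O;return w@ex,w@ey
print('lid line',uz(px(155,305),.0705),uz(px(460,410),.0705))
print('barrel gap',uz(px(530,405),.0700),'barrel R end',uz(px(622,445),.069))
for z in (.033,.035,.037): print(z,'low corners',uz(px(70,102),z),uz(px(535,272),z),'chamfer',uz(px(75,130),z),uz(px(525,290),z),'strip',uz(px(130,100),z),uz(px(487,232),z))
print('upper flap line',[uz(px(140,238),z) for z in (.064,.06)],uz(px(605,405),.062))
E
```

```text
lid line (np.float64(-0.0005098289488244343), np.float64(-0.023108327016131018)) (np.float64(-0.0009374973361036308), np.float64(0.016020620372877402))
barrel gap (np.float64(-0.004312396332489069), np.float64(0.023761386875892312)) barrel R end (np.float64(-0.0030560376475348115), np.float64(0.03697453775137245))
0.033 low corners (np.float64(-0.007633844901938441), np.float64(-0.03334156636963771)) (np.float64(-0.00765876946348904), np.float64(0.03474436454915696)) chamfer (np.float64(-0.004224656002511028), np.float64(-0.031202651226096504)) (np.float64(-0.0047632524142192986), np.float64(0.03464805976356461)) strip (np.float64(-0.010744104667165159), np.float64(-0.026087861068107707)) (np.float64(-0.01063265840187539), np.float64(0.026112700371026296))
0.035 low corners (np.float64(-0.00830623360118078), np.float64(-0.03380666391043709)) (np.float64(-0.008330971845635925), np.float64(0.03377030829062609)) chamfer (np.float64(-0.00492252920915948), np.float64(-0.03168373767229975)) (np.float64(-0.005457099483083086), np.float64(0.03367472340648069)) strip (np.float64(-0.011393243426213373), np.float64(-0.026607181801558646)) (np.float64(-0.011282630248574916), np.float64(0.025203167879339863))
0.037 low corners (np.float64(-0.008978622300423008), np.float64(-0.03427176145123648)) (np.float64(-0.009003174227782785), np.float64(0.03279625203209526)) chamfer (np.float64(-0.0056204024158079315), np.float64(-0.032164824118502994)) (np.float64(-0.0061509465519468485), np.float64(0.03270138704939683)) strip (np.float64(-0.012042382185261562), np.float64(-0.027126502535009533)) (np.float64(-0.01193260209527444), np.float64(0.02429363538765343))
upper flap line [(np.float64(-0.005148000121361401), np.float64(-0.026171696853742207)), (np.float64(-0.0035849538708147104), np.float64(-0.024998358478213665))] (np.float64(-0.004391372774615026), np.float64(0.036542084918288954))
```

```bash
python3 - <<'E'
from h import *
c=cam('top','top21.png');s=cam('scene','scene21.png')
g=lambda f:cv2.imread('pics/'+f,0).astype(np.float32)
for a,b,(r0,r1,c0,c1) in [('top6.png','top21.png',(160,215,285,385)),('top6.png','top21.png',(160,235,285,345)),('top6.png','top17.png',(160,215,285,385)),('scene6.png','scene21.png',(175,225,295,340))]:
    A=g(a)[r0:r1,c0:c1];B=g(b)[r0:r1,c0:c1]
    print(a,b,cv2.phaseCorrelate(A,B,cv2.createHanningWindow((c1-c0,r1-r0),cv2.CV_32F)))
b=s['color'];b=cv2.resize(b[130:240,270:400],(780,660),interpolation=cv2.INTER_CUBIC);cv2.imwrite('pics/s21.png',b[:580,:,::-1])
E
```

```text
top6.png top21.png ((0.07381754644809746, 0.1472958134533897), 1.0131991097132365)
top6.png top21.png ((-0.10115072336429165, 0.6586481375017286), 1.0159425086975098)
top6.png top17.png ((-0.053567396998957406, -0.12985629337272542), 0.9550877469380696)
scene6.png scene21.png ((0.5962350221439969, -0.01517461594307079), 0.9686606568230522)
```

View pics/s21.png

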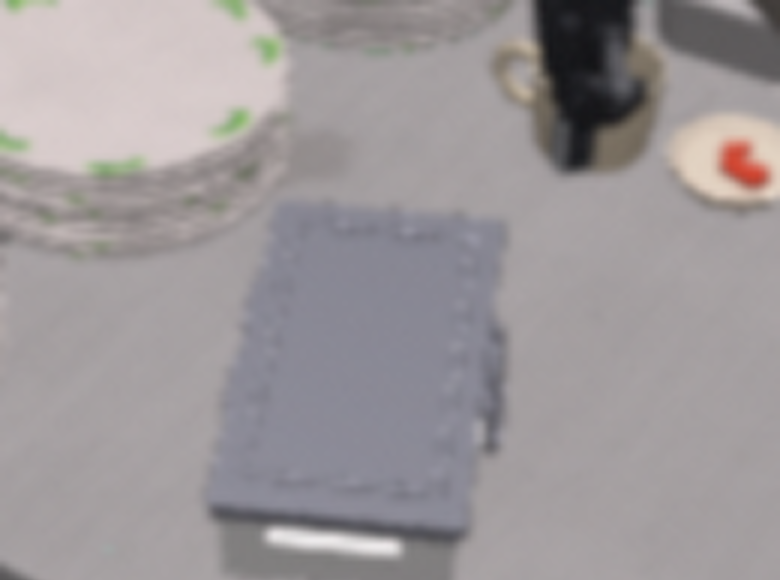

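```bash
python3 - <<'E'
from h import *
np.set_printoptions(precision=2,suppress=True)
c=cam('wrist');a=.448;ex=np.array([np.cos(a),np.sin(a)]);ey=np.array([-ex[1],ex[0]])
O=np.array([.5085,-.1158])-.0032*ex
P=lambda u,z,v:proj(c,np.r_[O+u*ex+v*ey,z])
for f in (0,.05,.1,.15,.2):
  for t in (.0015,.003):
    Q=lambda r:P(-r*np.sin(f)-t*np.cos(f),.069-r*np.cos(f)+t*np.sin(f),.0347)
    d=Q(.035)-Q(.005);L=lambda r,v:(P(-r*np.sin(f)-t*np.cos(f),.069-r*np.cos(f)+t*np.sin(f),v)-[335,215])*7
    print(f,t,'ang',np.degrees(np.arctan2(-d[1],-d[0])),'lowR',L(.035,.0347),'lowL',L(.035,-.0333),'upR',L(.004,.0347))
print('obs ang',np.degrees(np.arctan2(135,70)),'lowR (535,270) lowL (70,102) upR (605,405)')
E
```

```text
0 0.0015 ang 57.75452739623281 lowR [530.56 293.  ] lowL [ 65.89 123.32] upR [604.04 409.47]
0 0.003 ang 57.323249692803614 lowR [535.43 283.54] lowL [ 70.3  113.39] upR [609.56 399.11]
0.05 0.0015 ang 61.48553736831482 lowR [536.49 282.38] lowL [ 71.1  112.08] upR [604.98 408.44]
0.05 0.003 ang 61.091819838350496 lowR [541.53 273.15] lowL [ 75.56 102.34] upR [610.69 398.4 ]
0.1 0.0015 ang 64.9383607977631 lowR [542.6  272.06] lowL [ 76.36 101.1 ] upR [605.93 407.48]
0.1 0.003 ang 64.57989198173487 lowR [547.81 263.08] lowL [80.87 91.57] upR [611.83 397.78]
0.15 0.0015 ang 68.13599607177828 lowR [548.89 262.06] lowL [81.66 90.4 ] upR [606.89 406.59]
0.15 0.003 ang 67.81016790088252 lowR [554.26 253.34] lowL [86.22 81.09] upR [612.96 397.25]
0.2 0.0015 ang 71.10220490239016 lowR [555.35 252.4 ] lowL [87.01 80.  ] upR [607.85 405.77]
0.2 0.003 ang 70.80632744379827 lowR [560.86 243.96] lowL [91.6  70.93] upR [614.08 396.83]
obs ang 62.59242456218159 lowR (535,270) lowL (70,102) upR (605,405)
```

```bash
python3 -c "
from h import *
print(bot.get_obs()['t'],bot.hand_in())"
```

```text
the job is handed in; nothing more can be done
20.5 None
```

I swung the lid shut with the closed fingertips and pressed it down onto the rim. I then folded the flap down and pushed its lower edge in from the front, and handed the job in at t = 20.5 s with the arm clear of everything.

**Lid:** it met the tip at 70.3 mm height under 19 N, against a nominal 70.5 mm when shut.

**Flap:** after I let go it stayed in by itself. I took its angle from the last wrist picture. The slant of its side edge gave about 0.06–0.07 rad, and the position of its lower corners gave 0.07–0.10 rad. That is at or near the tucked range (below 0.08), and the picture does not fit the half-caught 0.15. Under pressure, the finger met the flap at nearly the same distance at three different heights, which fits a flap hanging straight down.

**Doubts:**
- The calibration is only good to about 2 mm (±0.06 rad here), so the pictures alone don't settle the flap angle.
- No single snap was clearly seen. The push force dropped to about 2 N once, and after that the flap met a hard stop.
- One press reached about 18 N sideways with 12 N downward, more than the 15 N that can slide the box. Three of four picture comparisons from before and after the flap work showed shifts of up to about 0.6 pixel, roughly 2 mm or less. The fourth, a partial crop, gave 0.66 pixel.
- I did not measure the bystanders one by one, but they show no change in the pictures.
- During the last look, the wrist joint ran up to its range limit (-2.959 of -2.96), and I turned it back.

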